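# Show the bearing ball to the up-looking camera

### The job

Take the ball tray by its black upright grip, gently (squeeze it with no more than about 40 N from each finger), lift it clear of the worktop and carry it level, so that the loose steel ball never leaves its pocket. Bring the pocket with the ball centred over the lens of the upward-looking camera and finish holding it there, still and level, with the tray's underside about 80 mm above the lens; do not set it down or let go. Leave the loupe, the stamp and the swab jar near the work where they stand.

Things in the scene. Friction and masses are not known exactly. Their poses are not given: they have to be found in the camera images.
- tray: loose aluminium plate 150 (x) x 60 (y) x 10 mm, 0.2 to 0.33 kg, with two round pockets 38 mm wide at x = +52 and -52 mm and a black upright grip in the middle. Origin: centre of its underside; z up, x towards the pocket with the ball (the other is empty); any yaw
- tray_grip (a point): point to grip, tray frame (0, 0, 36) mm, axes as the tray. The grip is 12 mm thick (y), 30 mm long (x), its top 54 mm above the tray's underside; its foot flange (40 x 26 mm) ends at 14 mm. Pinch it from above, fingers closing along the tray's y; the tray hangs nearly balanced
- tray_pocket (a point): where the ball's centre lies when it rests in mid-pocket: tray frame (52, 0, 18.5) mm. The pocket has a clear floor, a 5 degree cone, its middle 4 mm below the plate's top and its edge about 2.5 mm below it: the ball rolls about when tipped or jerked, and out beyond about 30 degrees of tilt
- tray_window (a point): centre of the clear pocket's window on the tray's underside, below the ball: tray frame (52, 0, 0) mm
- ball_center (a point): centre of the loose steel ball, 25 mm in diameter, 64 g, which lies in one pocket of the tray
- up_camera: the upward-looking camera, fixed to the worktop: a grey housing 68 x 68 mm on a dark 90 x 90 mm foot plate, with a round black lens on top, 55 mm high in all. Origin: centre of its underside, z up
- lens (a point): centre of the camera's lens face, 55 mm above the worktop, z up
- loupe: bystander: black eye loupe, 41 mm wide, 30 mm high, loose; origin: centre of its underside
- stamp: bystander: stamp with a wooden knob, 26 x 26 x 55 mm high, loose; origin: centre of its underside
- jar: bystander: clear jar of swabs, 49 mm wide, 88 mm high, loose; origin: centre of its underside
Mind the look-alikes: they are no part of the job. Of the things that look like the up_camera, the larger one is meant.

How it is judged:
By the outcome, as a careful person would: the job done as asked, in the order asked, and still so for the second after the job is handed in, while the arm keeps its last pose, push and grip.
It also fails if it takes over 42 s, if anything falls off the work surface, if the arm or the gripper's body presses on something with over 40 N, if the wrist force passes 120 N, or if a joint passes its speed limit or range.

### The arm

A 6-joint arm with a two-finger parallel gripper is mounted at the origin on a cart in front of the work surface, level with it; the furniture and walls round the work are solid. World frame = base frame: x ahead of the robot, y to its left, z up, the work surface at z = 0. Lengths are in m, angles in rad, forces in N, time in s.
With the tool pointing down it reaches from about 0.375 to 0.975 m from the base axis. Payload 3.8 kg.
Tool frame: the origin (TCP) lies midway between the tips of the shut fingers; the grasp point (between the pads) lies 19 mm behind it; z points along the fingers, y is the line along which they close (so a half turn about z gives the same grasp; the last joint's range is limited). The gripper opens to 88 mm and grips with 3 to 60 N. Pads are 18 mm wide; open, the fingers measure 123 mm over their backs; the gripper's body (75 mm by 187 mm) begins 45 mm behind the grasp point.
Start: joints at [1.296, 0.264, 1.604, -0, 1.274, -0.037], TCP at [0.159, 0.656, 0.239] pointing down, gripper open.
Joint ranges: [-2.63, 2.63], [-0.94, 2.18], [0.31, 2.57], [-1.31, 4.45], [0, 2.66], [-2.55, 2.55]. Speed limits (rad/s): [2.57, 2.57, 3.14, 3.14, 3.14, 3.14].

### API

Orientations are given as a rotation vector (axis times angle).
In Python, from cell import manip, inverse_kinematics, cams, order gives the robot as it stands. Calls block until the motion is done:
- manip.move_pose(position, orientation): joint-space move of the TCP to a pose.
- manip.move_linear(position, rate=0.15, rot=None): straight line of the TCP; rot=None keeps the orientation; rate is the mean speed in m/s.
- manip.set_joints(angles): joint-space move.
- manip.set_gripper(opening, force=None): finger opening in m; force is the grip in N (None keeps the last); returns when the fingers have stopped.
- manip.dwell(seconds).
- inverse_kinematics(position, orientation): joint angles nearest the present ones, or None.
- manip.state(): the state.
- cams.capture(name): name is "scene" or "side" or "wrist"; returns a dict with "image" (420x560x3 uint8, blue, green, red), "z_map" (420x560 float32, m along the optical axis (not along the pixel's ray), 0 where there is no reading), "intrinsics" (3x3 intrinsics, pixels), "position" and "orientation" of the camera in the world; the wrist camera has in their place "T_tool_cam" (4x4, takes a point from camera to tool coordinates, whose origin is the TCP and whose axes are the flange's). Camera axes: x right, y down, z forward; pixel columns grow to the right and rows downward; lengths in m; the calibration is good to about 2 mm. A picture is of the moment at which its call begins: read the wrist's pose just before it.
A pose or a line that the arm cannot do raises manip.IKError and nothing moves.
- order.close_job(): hands the job in; it is judged then, once.
The state is a dict: "clock": time; "joint_pos": joint angles; "joint_velocities": joint speeds; "tau": joint torques, N m; "tool_pos": TCP position; "tcp_rot": TCP orientation; "contact_force": force on the tool from outside, world axes, zero at the start; "moment": the same for the moment, N m; "gripper_width": finger opening in m; "grasp_force": force on a finger pad.
Only numpy, scipy, OpenCV 4.12 (cv2) and the standard library are available. Lean on these libraries where they do the work, as an engineer would, in place of code of your own. Each camera call takes 0.05 s, during which the arm holds its last target. There are 200 camera calls.

## Working session

There is one attempt and no reset: what is moved stays moved. The work goes in short steps, each a Python script; the robot and the scene stay as the last script left them, time stands still between calls to the robot, and variables do not carry over. Pictures are saved under pics/ and viewed, at most 10 in all, crops included, and the job is handed in when it is done.

```bash
mkdir -p pics; ls
python3 - <<'E'
from cell import manip,cams
import cv2,numpy as np,pickle
a=manip.state(); print(a)
o={}
for n in("scene","side"):
    c=cams.capture(n); o[n]=c; cv2.imwrite(f"pics/{n}1.png",c["image"]); print(n,c["position"],c["orientation"],c["intrinsics"])
pickle.dump(o,open("o1.pkl","wb"))
E
```

```text
pics
{'clock': 0.0, 'joint_pos': array([ 1.29613588e+00,  2.64741184e-01,  1.60538002e+00,  1.52575555e-05,
        1.27371101e+00, -3.69019387e-02]), 'joint_velocities': array([-0.00043395,  0.00030933, -0.00079001, -0.00130172,  0.00081608,
       -0.00010081]), 'tau': array([-2.51699767e-04, -5.02138460e+01, -3.56867230e+01,  7.29508465e-02,
        2.94957706e-02, -1.02806307e-04]), 'tool_pos': array([0.15878185, 0.65531732, 0.23739283]), 'tcp_rot': array([-0.37255499, -3.11905779,  0.00347134]), 'contact_force': array([-0.05195502,  0.32087851, -0.2931114 ]), 'moment': array([ 0.00590169,  0.03042247, -0.0235919 ]), 'grasp_force': 0.0, 'gripper_width': 0.08788180219258393}
scene [-0.23354367 -0.66362953  0.75013213] [-2.03263316  1.00815004 -0.51990927] [[491.04450508   0.         276.06777973]
 [  0.         491.04450508 204.57952075]
 [  0.           0.           1.        ]]
side [0.30667155 0.65835747 0.583162  ] [-0.34177513  2.64526884 -1.43532364] [[506.6634303    0.         286.55177592]
 [  0.         506.6634303  205.88967381]
 [  0.           0.           1.        ]]
```

View pics/scene1.png

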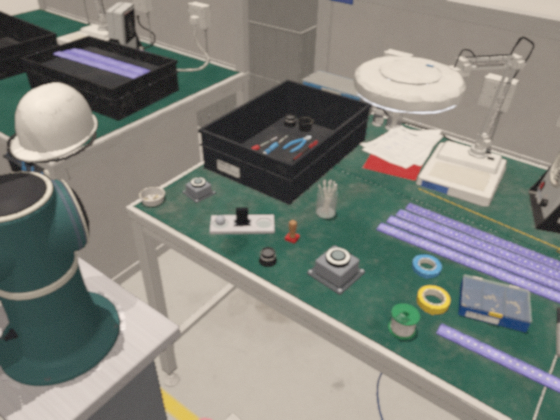

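View pics/side1.png

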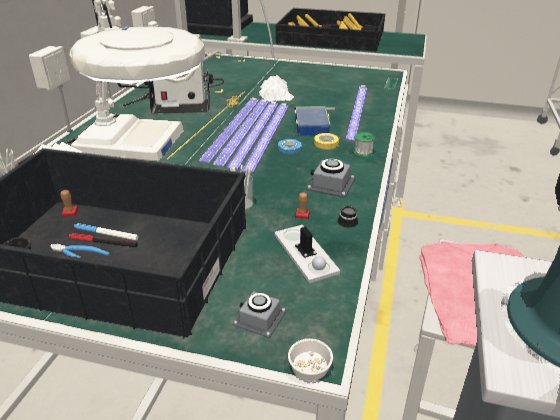

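The scene view shows two upward-camera look-alikes, at (337,262) and (198,187). In the side view they are at (330,172) and (260,305). The tray is at (242,222) in scene with its ball at the left pocket, about (222,220); in side the ball is at (319,263). I'll measure both candidates' sizes next.

```bash
cat > h.py <<'E'
import numpy as np,cv2,pickle
from scipy.spatial.transform import Rotation as R
def cam_T(c,st=None):
    T=np.eye(4)
    if "T_tool_cam" in c:
        T[:3,:3]=R.from_rotvec(st["tcp_rot"]).as_matrix();T[:3,3]=st["tool_pos"];return T@c["T_tool_cam"]
    T[:3,:3]=R.from_rotvec(np.ravel(c["orientation"])).as_matrix();T[:3,3]=c["position"];return T
def cloud(c,T):
    K=c["intrinsics"];z=c["z_map"];v,u=np.indices(z.shape)
    p=np.stack([(u-K[0,2])/K[0,0]*z,(v-K[1,2])/K[1,1]*z,z],-1)@T[:3,:3].T+T[:3,3]
    p[z==0]=np.nan;return p
def ray(c,T,uv):
    d=T[:3,:3]@np.linalg.inv(c["intrinsics"])@[uv[0],uv[1],1];return T[:3,3],d/np.linalg.norm(d)
def onplane(c,T,uv,z):
    o,d=ray(c,T,uv);return o+d*(z-o[2])/d[2]
def tri(rays):
    A=sum(np.eye(3)-np.outer(d,d) for o,d in rays);b=sum((np.eye(3)-np.outer(d,d))@o for o,d in rays)
    return np.linalg.solve(A,b)
E
python3 - <<'E'
from h import *
np.set_printoptions(precision=4,suppress=True)
o=pickle.load(open("o1.pkl","rb"))
pts={"scene":dict(camA=(338,256),camB=(198,181),tray=(242,216),ball=(221,219),loupe=(268,252),stamp=(292,226),jar=(327,186)),
"side":dict(camA=(332,166),camB=(260,300),tray=(306,235),ball=(319,262),loupe=(348,212),stamp=(302,200),jar=(249,188))}
for n in pts:
    c=o[n];T=cam_T(c);P=cloud(c,T)
    for k,(u,v) in pts[n].items(): print(n,k,P[v,u])
    for k in("camA","camB"):
        u,v=pts[n][k];q=P[v,u]
        m=(np.linalg.norm(P[...,:2]-q[:2],axis=-1)<.075)
        x=P[m]; t=x[(x[:,2]>.006)]
        print(n,k,"zmax",np.nanpercentile(t[:,2],98),"n",len(t),"minrect above",cv2.minAreaRect(t[:,:2].astype(np.float32)))
big=[cv2.resize(o["scene"]["image"][y:y+75,x:x+95],None,fx=4,fy=4,interpolation=2) for x,y in((290,230),(150,150))]
b2=[cv2.resize(o["side"]["image"][y:y+75,x:x+95],None,fx=4,fy=4,interpolation=2) for x,y in((285,140),(215,265))]
cv2.imwrite("pics/crop1.png",np.vstack([np.hstack(big),np.hstack(b2)]))
E
```

```text
scene camA [ 0.4477 -0.326   0.054 ]
scene camB [0.4842 0.111  0.0385]
scene tray [ 0.4498 -0.0642  0.0311]
scene ball [ 0.4136 -0.0305  0.0284]
scene loupe [ 0.3923 -0.1857  0.0266]
scene stamp [ 0.4775 -0.1883  0.0453]
scene jar [ 0.7148 -0.1362  0.0024]
scene camA zmax 0.05505407678167927 n 1242 minrect above ((0.4530697464942932, -0.3283711075782776), (0.08750911802053452, 0.09445007145404816), 79.61308288574219)
scene camB zmax 0.03921892232823966 n 384 minrect above ((0.48547735810279846, 0.11026399582624435), (0.05619686096906662, 0.06929440051317215), 73.21662139892578)
side camA [ 0.4482 -0.3017  0.0581]
side camB [0.4842 0.1143 0.0387]
side tray [ 0.4487 -0.0471  0.054 ]
side ball [ 0.4172 -0.0121  0.0274]
side loupe [ 0.3922 -0.1766  0.029 ]
side stamp [ 0.4845 -0.1721  0.0444]
side jar [ 0.5977 -0.1813  0.0489]
side camA zmax 0.05710893120544818 n 1195 minrect above ((0.448548823595047, -0.302253395318985), (0.10855377465486526, 0.1085594967007637), 11.383148193359375)
side camB zmax 0.041673955816993014 n 1309 minrect above ((0.47915858030319214, 0.12219809740781784), (0.12085806578397751, 0.13040751218795776), 73.25152587890625)
```

View pics/crop1.png

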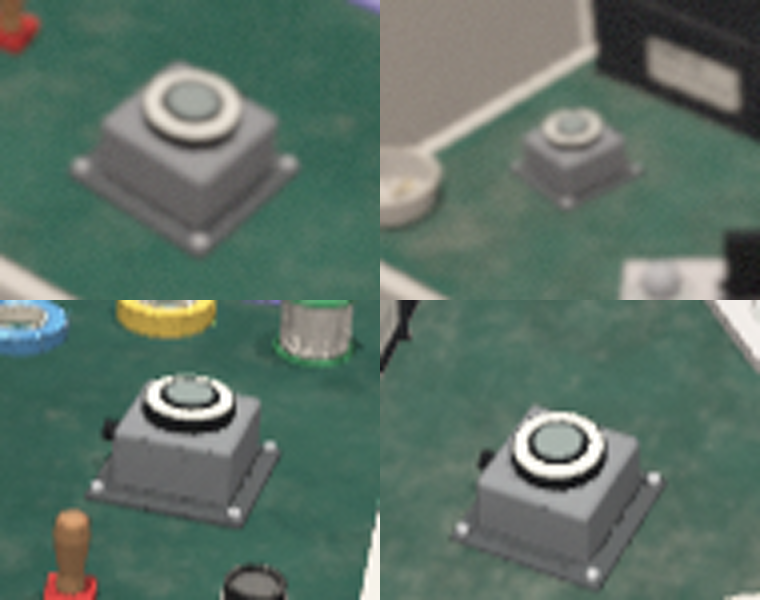

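Scene (337,262) tops out at 55 mm and (198,187) at about 40 mm. The crop confirms the first is the larger housing, so the target is the one near (0.448, -0.31). The scene and side cameras disagree by about 2 cm in y here, so I'll measure with the wrist camera and check the sweep for clearance first.

```bash
cat >> h.py <<'E'
def down(yaw): # tray yaw; tool y along tray y, tool z down
    y=np.array([-np.sin(yaw),np.cos(yaw),0]);z=np.array([0,0,-1.]);return R.from_matrix(np.c_[np.cross(y,z),y,z]).as_rotvec()
E
python3 - <<'E'
from h import *
from cell import manip,cams,inverse_kinematics as ik
np.set_printoptions(precision=4,suppress=True)
o=pickle.load(open("o1.pkl","rb"))
for n in o:
    P=cloud(o[n],cam_T(o[n])).reshape(-1,3);r=np.hypot(P[:,0],P[:,1])
    for zz in(.1,.15,.2,.25):
        m=(r>.36)&(r<.8)&(P[:,2]>zz)&(P[:,2]<.9)&(P[:,0]>0.05); q=P[m]
        print(n,zz,m.sum(),(q.min(0),q.max(0)) if m.any() else "")
print(cams.capture("wrist")["T_tool_cam"])
for yaw in(np.radians(135),np.radians(-45)):
    print(ik([.45,-.05,.3],down(yaw)),ik([.484,-.346,.152],down(yaw)),ik([.45,-.05,.02],down(yaw)))
E
```

```text
scene 0.1 4631 (array([ 0.3414, -0.3209,  0.1   ]), array([0.7916, 0.705 , 0.3078]))
scene 0.15 1427 (array([ 0.4214, -0.3209,  0.1501]), array([0.7869, 0.6683, 0.3078]))
scene 0.2 1414 (array([ 0.7125, -0.3209,  0.2606]), array([ 0.7869, -0.1439,  0.3078]))
scene 0.25 1414 (array([ 0.7125, -0.3209,  0.2606]), array([ 0.7869, -0.1439,  0.3078]))
side 0.1 6858 (array([ 0.5702, -0.3123,  0.1   ]), array([0.7942, 0.1972, 0.3102]))
side 0.15 1879 (array([ 0.7142, -0.3123,  0.2632]), array([ 0.7876, -0.1375,  0.3102]))
side 0.2 1879 (array([ 0.7142, -0.3123,  0.2632]), array([ 0.7876, -0.1375,  0.3102]))
side 0.25 1879 (array([ 0.7142, -0.3123,  0.2632]), array([ 0.7876, -0.1375,  0.3102]))
[[-0.0002 -0.9493 -0.3144  0.0827]
 [ 1.     -0.0003  0.0001  0.0001]
 [-0.0001 -0.3144  0.9493 -0.1462]
 [ 0.      0.      0.      1.    ]]
[-0.1657 -0.202   1.9714 -0.      1.3721  2.1905] [-0.6625  0.1827  1.8687 -0.      1.0902  1.6937] [-0.1657  0.1022  2.2528 -0.      0.7866  2.1905]
[-0.1657 -0.202   1.9714 -0.      1.3721 -0.9511] [-0.6625  0.1827  1.8687  0.      1.0902 -1.4479] [-0.1657  0.1022  2.2528 -0.      0.7866 -0.9511]
```

Run:
```python
from h import *
from cell import manip,cams
np.set_printoptions(precision=4,suppress=True)
rot=down(np.radians(-45));W=[]
for i,p in enumerate([(.45,-.30,.25),(.45,-.18,.29),(.45,-.05,.25)]):
    manip.move_pose(p,rot); manip.dwell(.2)
    s=manip.state();c=cams.capture("wrist");W.append((s,c));cv2.imwrite(f"pics/w{i}.png",c["image"])
    T=cam_T(c,s);P=cloud(c,T);print(i,s["clock"],s["tool_pos"],c["intrinsics"][0],np.nanmedian(P[...,2]))
    for q in((.448,-.305,.055),(.415,-.02,.0185),(.45,-.05,.054)):
        x=c["intrinsics"]@(T[:3,:3].T@(np.array(q)-T[:3,3]));print(x[:2]/x[2])
pickle.dump(W,open("w.pkl","wb"))
cv2.imwrite("pics/w12.png",np.vstack([cv2.resize(W[i][1]["image"],(400,300)) for i in(0,1)]))
```

```text
0 3.8333 [ 0.4502 -0.2997  0.25  ] [361.2696   0.     276.3114] 0.0025850740613241885
[271.1016 179.1096]
[475.2243 -82.2638]
[492.5131 -34.0818]
1 4.6583 [ 0.4497 -0.181   0.2891] [361.2696   0.     276.3114] 0.002877444564880677
[199.3413 242.7213]
[361.8326  31.0683]
[370.0575  76.7274]
2 5.5083 [ 0.4507 -0.0515  0.2508] [361.2696   0.     276.3114] 0.002794442335809111
[115.8139 330.5261]
[273.4705 122.7887]
[277.0888 174.6254]
```

View pics/w1.png

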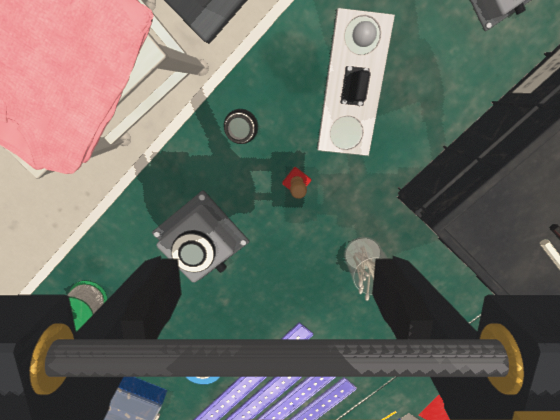

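View pics/w2.png

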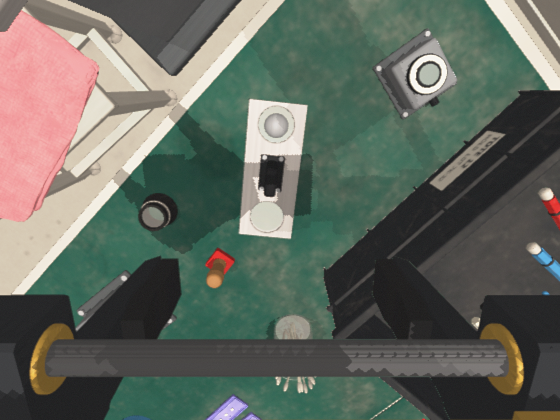

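View pics/w0.png

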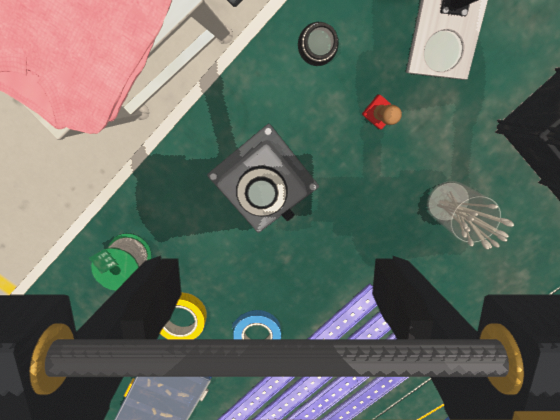

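w0 shows the target lens at (262,193), and w1 shows it at (192,252). w2 shows the ball pocket at (276,124), the empty pocket at (267,217) and the grip at about (271,172). w1 shows the ball at (366,33) and the empty pocket at (347,132). Now triangulate, with depth as a check.

Run:
```python
from h import *
np.set_printoptions(precision=4,suppress=True)
W=pickle.load(open("w.pkl","rb"));C=[(c,cam_T(c,s)) for s,c in W];P=[cloud(*x) for x in C]
t=lambda *a:tri([ray(*C[i],uv) for i,uv in a])
print("lens",t((0,(262,193)),(1,(192,252))),"empty",t((2,(267,217)),(1,(347,132))),"ball",t((2,(276.5,124.5)),(1,(365.5,33))))
for i in(0,1):
    p=P[i];m=(np.hypot(p[...,0]-.448,p[...,1]+.315)<.06)&(p[...,2]>.047)
    x=p[m];print("lenstop",i,len(x),np.percentile(x[:,2],[50,95]),cv2.minEnclosingCircle(x[x[:,2]>.05][:,:2].astype(np.float32)))
    print(p[193 if i==0 else 252,262 if i==0 else 192])
for i in(1,2):
    p=P[i];m=(np.hypot(p[...,0]-.45,p[...,1]+.06)<.1)
    pl=(m&(p[...,2]>.0065)&(p[...,2]<.014)).astype(np.uint8)
    n,l,s,_=cv2.connectedComponentsWithStats(pl);k=1+s[1:,4].argmax();x=p[l==k]
    print("plate",i,len(x),np.median(x[:,2]),cv2.minAreaRect((x[:,:2]*1000).astype(np.float32)))
    g=p[m&(p[...,2]>.047)&(p[...,2]<.062)];print("grip",len(g),np.median(g[:,2]),cv2.minAreaRect((g[:,:2]*1000).astype(np.float32)))
    b=p[m&(np.hypot(p[...,0]-.415,p[...,1]+.03)<.03)];print("ball top",b[b[:,2].argmax()])
    print("empty",p[(132,217)[i-1],(347,267)[i-1]])
cr=[cv2.resize(C[2][0]["image"][90:250,220:330],(0,0),fx=3.5,fy=3.5,interpolation=2),cv2.resize(C[0][0]["image"][115:240,205:320],(0,0),fx=3.4,fy=3.4,interpolation=2)]
H=560;cv2.imwrite("pics/crop2.png",np.hstack([cv2.copyMakeBorder(a,0,H-a.shape[0],0,0,0) for a in cr]))
```

```text
lens [ 0.4513 -0.3221  0.0509] empty [ 0.4836 -0.0999  0.0118] ball [ 0.4187 -0.0189  0.0201]
lenstop 0 32058 [0.3293 0.3375] ((0.4415794909000397, -0.30205145478248596), 0.055008914321660995)
[ 0.4516 -0.3213  0.0548]
lenstop 1 1411 [0.0533 0.0564] ((0.4511665403842926, -0.3214440643787384), 0.026091594249010086)
[ 0.4497 -0.3199  0.0548]
plate 1 6090 0.009947047814036991 ((451.24066162109375, -60.26658630371094), (60.54896926879883, 150.614013671875), 38.91846466064453)
grip 392 0.05369694071882117 ((450.996337890625, -60.64631271362305), (12.137006759643555, 29.850732803344727), 39.38327407836914)
ball top [ 0.4178 -0.021   0.0325]
empty [ 0.4851 -0.0995  0.0047]
plate 2 5961 0.009976432535337032 ((451.320556640625, -60.53746032714844), (60.098487854003906, 150.40863037109375), 38.90243148803711)
grip 359 0.0537867454662696 ((450.8581848144531, -60.01453399658203), (11.925079345703125, 29.357107162475586), 38.76865005493164)
ball top [ 0.4362 -0.0309  0.3343]
empty [ 0.4853 -0.1016  0.0056]
```

View pics/crop2.png

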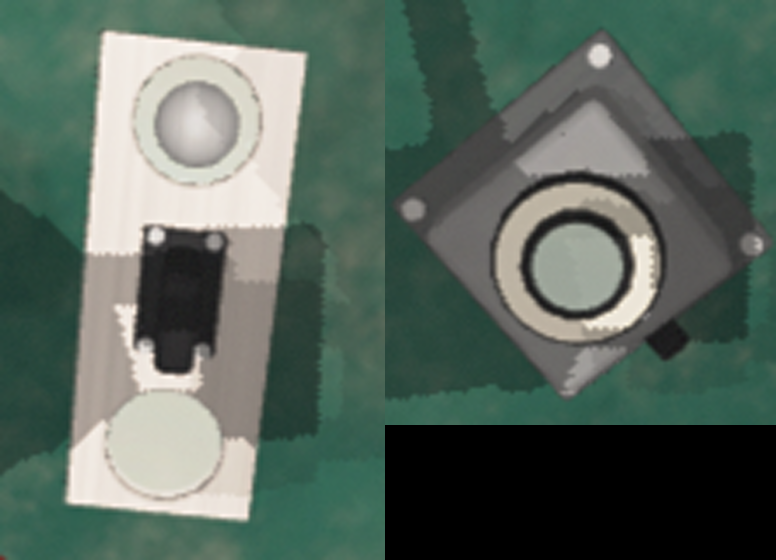

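The crop confirms the ball at w2 (276,125) and the lens at w0 (261.5,193.5). The tray is at (0.451, -0.060) with yaw 128.9°, and the lens at (0.4514, -0.3214, 0.055). Next is the grasp and a small lift.

Run:
```python
from h import *
from cell import manip,cams
np.set_printoptions(precision=4,suppress=True)
rot=down(np.radians(128.9-180));xy=[.4510,-.0604]
def pr(t):
    s=manip.state();print(t,round(s["clock"],2),s["tool_pos"],s["contact_force"],s["moment"],s["gripper_width"],s["grasp_force"])
manip.move_pose(xy+[.10],rot);pr("above")
manip.move_linear(xy+[.020],rate=.08);manip.dwell(.1);pr("down")
manip.set_gripper(.03,10);manip.set_gripper(.014,5);pr("near");
manip.set_gripper(0,32);manip.dwell(.2);pr("grip")
```

```text
above 6.21 [ 0.4519 -0.0609  0.1008] [ 0.2766 -0.2502  0.9173] [-0.0741  0.0171  0.0407] 0.08775300362093293 0.0
down 7.46 [ 0.4516 -0.0605  0.0206] [0.4094 0.5518 0.6256] [-0.0607  0.0125 -0.0474] 0.08799149081539277 0.0
near 8.85 [ 0.451  -0.0604  0.02  ] [-0.0457  0.1786  0.8949] [-0.0239  0.0418  0.0232] 0.013742727421377878 0.0
grip 9.27 [ 0.4511 -0.0604  0.02  ] [ 0.8805 -0.5688  0.0755] [ 0.005  -0.0985 -0.0455] 0.011788856609238977 31.999996807426214
```

Run:
```python
from h import *
from cell import manip,cams
np.set_printoptions(precision=4,suppress=True)
def pr(t):
    s=manip.state();print(t,round(s["clock"],2),s["tool_pos"],s["contact_force"],s["moment"],s["gripper_width"],s["grasp_force"])
manip.move_linear([.451,-.0604,.17],rate=.06);manip.dwell(.4);pr("up")
s=manip.state();c=cams.capture("wrist");pickle.dump((s,c),open("l.pkl","wb"))
P=cloud(c,cam_T(c,s));yaw=np.radians(128.9);ex=np.array([np.cos(yaw),np.sin(yaw)]);ey=np.array([-ex[1],ex[0]])
d=P[...,:2]-s["tool_pos"][:2];X=d@ex;Y=d@ey;Z=P[...,2]
m=(abs(X)<.085)&(abs(Y)<.04)&(Z>.145)&(Z<.17)&((np.hypot(abs(X)-.052,Y)>.021))&(abs(X)>.024)
A=np.c_[X[m],Y[m],np.ones(m.sum())]
f=np.linalg.lstsq(A,Z[m],rcond=None)[0]
k=abs(A@f-Z[m])<.003;f=np.linalg.lstsq(A[k],Z[m][k],rcond=None)[0];print("tilt deg",np.degrees(f[:2]),"top z",f[2],k.sum())
cv2.imwrite("pics/l.png",c["image"])
```

```text
up 12.32 [ 0.451  -0.0604  0.17  ] [ 0.591   0.0593 -2.335 ] [-0.1149 -0.0235  0.0203] 0.011770962894297087 31.999945929273963
tilt deg [-0.0529 -0.0197] top z 0.16014489113773608 9123
```

View pics/l.png

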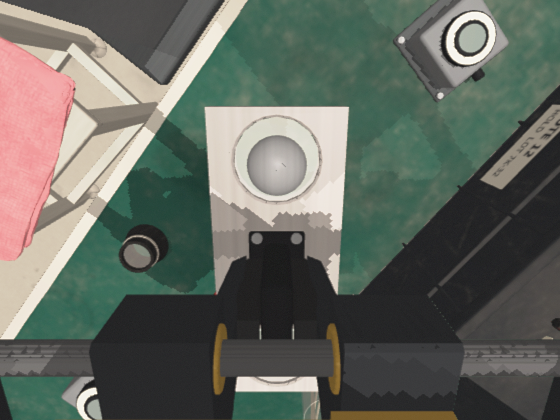

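The tray hangs level, within 0.05°, with the ball in its pocket at (277,165) and the pocket rim centred at (277.5,158.5). Next is the carry to the lens, then a check.

Run:
```python
from h import *
from cell import manip,cams
np.set_printoptions(precision=4,suppress=True)
def pr(t):
    s=manip.state();print(t,round(s["clock"],2),s["tool_pos"],s["tcp_rot"],s["contact_force"],s["gripper_width"],s["grasp_force"]);return s
s,c=pickle.load(open("l.pkl","rb"));q=onplane(c,cam_T(c,s),(277.5,158.5),.160)
yaw=np.radians(128.9);e=.052*np.array([np.cos(yaw),np.sin(yaw)])
off=q[:2]-s["tool_pos"][:2];print("pocket offset measured",off,"nominal",e)
L=np.array([.4514,-.3214]);g=L-e
manip.move_linear([*g,.170],rate=.07);manip.dwell(.3);pr("over")
manip.move_linear([*g,.155],rate=.03);manip.dwell(.5);s=pr("end")
c=cams.capture("wrist");b=cams.capture("side");pickle.dump((s,c,b),open("f.pkl","wb"))
cv2.imwrite("pics/f.png",np.hstack([c["image"][:,140:420],cv2.resize(b["image"][90:300,230:420],(380,420))]))
P=cloud(c,cam_T(c,s));ex=e/.052;ey=np.array([-ex[1],ex[0]])
d=P[...,:2]-s["tool_pos"][:2];X=d@ex;Y=d@ey;Z=P[...,2]
m=(abs(X)<.085)&(abs(Y)<.04)&(Z>.13)&(Z<.16)&((np.hypot(abs(X)-.052,Y)>.021))&(abs(X)>.024)
A=np.c_[X[m],Y[m],np.ones(m.sum())];f=np.linalg.lstsq(A,Z[m],rcond=None)[0];k=abs(A@f-Z[m])<.003;f=np.linalg.lstsq(A[k],Z[m][k],rcond=None)[0]
print("tilt",np.degrees(f[:2]),"top",f[2], "xmax",np.percentile(X[m][k],99.9),"y",np.percentile(Y[m][k],[.2,99.8]))
print("pocket err",s["tool_pos"][:2]+e-L)
```

```text
pocket offset measured [-0.0332  0.0413] nominal [-0.0327  0.0405]
over 17.15 [ 0.484  -0.3618  0.17  ] [-1.3549 -2.8343 -0.    ] [-0.0581 -0.8298 -3.0917] 0.011593680665005187 31.99990538880229
end 18.3 [ 0.4841 -0.3619  0.1551] [ 1.3548  2.8343 -0.0001] [-0.323  -0.5208 -3.6986] 0.011660891286822076 31.999995410442352
tilt [-0.0582 -0.0238] top 0.1452370776076491 xmax 0.07474800823069831 y [-0.0296  0.0303]
pocket err [ 0. -0.]
```

View pics/f.png

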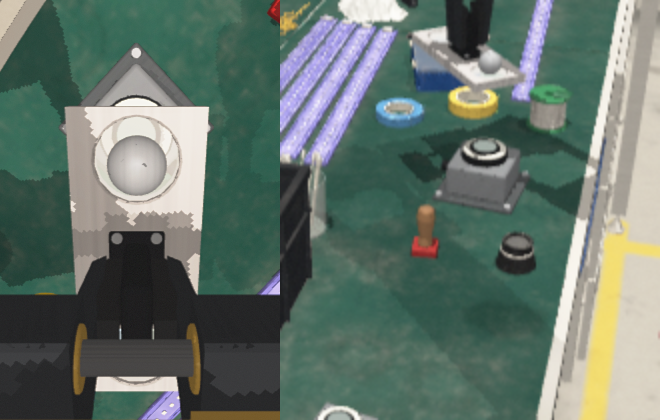

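Run:
```python
from h import *
s,c,b=pickle.load(open("f.pkl","rb"));T=cam_T(c,s);print(onplane(c,T,(276.5,128),.005),onplane(c,T,(277.5,158.5),.145))
```

```text
[ 0.45175168 -0.32216696  0.005     ] [ 0.45087984 -0.3205969   0.145     ]
```

The final view has the ball in its pocket and the bystanders where they stood. The camera's foot plate and the pocket agree to about 1-2 mm, the tilt is under 0.1°, and the gap is 80 mm. I'm handing in.

```bash
python3 -c "
from cell import order
print(order.close_job())"
```

```text
the job is handed in; nothing more can be done
None
```

The job is handed in: the arm holds the tray level and still at about 32 N per finger, the ball in its pocket centred over the larger camera's lens to about 1–2 mm, with the underside about 80 mm above it.

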